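# Hang the bead rack and latch the keeper

### The arm

A 6-joint arm with a two-finger parallel gripper is mounted at the origin on the work surface. World frame = base frame: x ahead of the robot, y to its left, z up, the work surface at z = 0. Lengths are in m, angles in rad, forces in N, time in s.
With the tool pointing down it reaches from about 0.35 to 0.975 m from the base axis. Payload 4.9 kg.
Tool frame: the origin (TCP) lies at the very end of the fingers, on their centre line; the grasp point (between the pads) lies 19 mm behind it; z points along the fingers, y is the line along which they close (so a half turn about z gives the same grasp; the last joint's range is limited). The gripper opens to 85 mm and grips with 20 to 120 N. Pads are 22 mm wide; open, the fingers measure 114 mm over their backs; the gripper's body (76 mm by 85 mm) begins 54 mm behind the grasp point. The pads swing forward as they close: fully open they stand 13 mm farther back than shut.
Start: joints at [1.027, 0.053, 1.613, -0, 1.476, -0.119], TCP at [0.258, 0.569, 0.231] pointing down, gripper open.
Joint ranges: [-3.01, 3.01], [-1.01, 2.22], [0.06, 2.58], [-1.02, 4.17], [0.09, 2.62], [-3.14, 3.14]. Speed limits (rad/s): [2.57, 2.57, 3.14, 3.14, 3.14, 3.14].

### API

Orientations are given as a unit quaternion [w, x, y, z].
In Python, from plant import monitor, vision, manip gives the robot as it stands. The module is installed in compiled form; this text tells all that it offers.
- The arm moves only by the tool arm_command, never from a script. Its argument "rows" is a list of rows, each a list of 3 entries, a list of its own where there are three numbers: the finger opening in mm, from 0 to 85.4, then the shift along the world's x, y, z in units of 30 cm (1.0 is 30 cm), then the turn, a rotation vector about the world's x, y, z in units of pi/2 rad (1.0 is pi/2 rad). In form: [[claw, [x, y, z], [wx, wy, wz]], ...]. A call has 1 to 12 rows; each row is the pose to reach, as a shift and turn from the pose commanded when the call began; what a row does not reach only later rows make up. A row lasts 1/12 s, in which the tool goes at most 41.7 mm and 7.16 degrees, less where a joint would pass 70% of its speed; a pose out of reach is approached as far as the arm can. A call with a number of a shift or a turn outside -1 to 1 is refused whole. A call with a gripper value outside its range is refused whole. The fingers move at their own pace and stop on an object; the grip force is fixed at half the most. Time passes only in rows, so rows that repeat a pose let the fingers close. It gives the time, the measured TCP pose, the force, the opening and the grip force at its end, in the units of the state.
- monitor.state(): the state, without advancing time (a new reading comes with each control period).
- vision.grab_frame(name): name is "side" or "top"; returns a dict with "color" (400x640x3 uint8, red, green, blue), "z_map" (400x640 float32, m along the optical axis (not along the pixel's ray), 0 where there is no reading), "mtx" (3x3 intrinsics, pixels), "k1" (the pictures are not rectified: a ray, as slopes to the right and down, at radius r is drawn at 1 + k1 r^2 times it, then the intrinsics apply), "R" (3x3) and "t" (3): a world point X has camera coordinates R X + t. Camera axes: x right, y down, z forward; pixel columns grow to the right and rows downward; lengths in m; the calibration is good to about 2 mm. A picture is of the moment at which its call begins.
- manip.job_done(): hands the job in; it is judged then, once.
The state is a dict: "time": time; "joint_pos": joint angles; "joint_vel": joint speeds; "joint_efforts": joint torques, N m; "tool_pos": TCP position; "tool_rot": TCP orientation; "contact_force": force on the tool from outside, world axes, zero at the start; "ft_torque": the same for the moment, N m; "gripper_width": opening from 0.0 (shut) to 1.0 (fully open); "grasp_force": force on a finger pad.
Only numpy, scipy, OpenCV 4.12 (cv2) and the standard library are available. Lean on these libraries where they do the work, as an engineer would, in place of code of your own. Each camera call takes 0.05 s, during which the arm holds its last target. There are 200 camera calls.

### The job

Take the yellow-beaded rack out of the slotted stand, hook it onto the open stretch of the display rail, and slide it along the rail over the lowered red plate until its hook is centred on the yellow band, hanging straight. Then press the red cap on the keeper's tail gently down, without straining the lever, until it clicks and stays down by itself, shutting the rack in. Leave the white-beaded rack and the other goods as they are.

Things in the scene. Friction and masses are not known exactly. Their poses are not given: they have to be found in the camera images.
- rack_yellow: The rack to hang: flat green frame with yellow beads, 120 mm wide (its x), 14 mm thick (its y), 90 mm high, 0.12 to 0.22 kg. Origin: centre of the underside, z up. A crook (flat coat-hanger hook) and a yellow grip block stand on top, 190 mm high in all. It stands in either groove of the stand, underside 15 mm above the shelf; groove 17 mm wide, 30 mm deep.
- crook (a point): Yellow rack, middle of the underside of the crook's crown (rack 0, 0, 148 mm); rests on the rail's top when hung. Axes as the rack's. Crook 12 mm thick: neck from the frame top (z 90) at x -22, crown z 148 to 158, free leg at x +22 ending at z 128 (both 10 mm wide). So the mouth, open to the rack's +x, is 38 mm high; under the crown there is 34 mm.
- rack_grip (a point): Centre of the yellow rack's grip block, 40 x 14 x 32 mm (x, y, z), at rack (0, 0, 174 mm), standing on the crown; pinch it across its 14 mm (rack y) from above.
- stand: Fixed slotted acacia stand 110 x 170 x 45 mm (x, y, z), origin under its centre. Two grooves run along its x at y = +42 and -42 mm. Each rack's x lies along its groove, pointing roughly towards the display rail. The two grip blocks are 70 mm clear of each other.
- display: Fixed display rail. Origin: on the shelf under the rail's middle; -x faces the robot. Base 110 mm wide, y -155 to +295 mm, 8 mm thick. A 12 mm steel rod along y, axis 222 mm above the shelf, between wooden posts (22 x 16 mm, 230 mm high) at y = -130 and +130. Open stretch: -y post to y = +25. A rack hangs with its x along the display's x, mouth to +x, underside 80 mm up.
- rail_mark (a point): Top of the rail at the middle of the yellow band (24 mm wide): display y = +85 mm, 228 mm above the shelf, 45 mm short of the +y post. Axes as the display's. The crook belongs centred here.
- keeper (a joint): Angle of the keeper lever (rad), a sprung seesaw: 0 = rest, tail up, red plate low; 0.40 = hard stop, tail down, plate up, shutting the rack in. Pressing the cap takes 1 to 3 N at first; from about 0.2 rad a ball detent resists with up to some 11 N, gone by 0.32 rad, where it snaps to the stop and is held with about 2 N; short of that it springs back. A rack hanging over the plate jams it.
- plate_top (a point): Middle of the top edge of the keeper's red plate (60 mm wide in x, 6 mm thick), which moves with the lever: at rest about display y +36 mm, 64 mm high, so a hung rack slides over it; latched y +45, 100 mm high. The bay lies between it and the +y post.
- tail_seat (a point): Top of the lever's tail, 125 mm from its pivot (pivot: display y +130, 60 mm high, along x). At rest display (0, +250), 97 mm high, tail rising outwards 0.25 rad; latched 49 mm lower, y +255, tail dipping 0.15 rad. Square on it stands the cap: red disc 40 mm across, 8 thick, its top 20 to 34 mm off the seat, screwed to a new height each day with no reading: feel for it.
- rack_white: Bystander: the same rack with white beads and a white grip block, in the other groove. Same sizes and origin as the yellow one.
- money_box: Bystander: round red clay money box, 104 mm across, 100 mm high; origin under its centre.
- cash_tin: Bystander: dented aluminium cash tin, 104 x 154 x 64 mm (x, y, z) with a wire handle to 81 mm; origin under its centre.
- bell: Bystander: chrome desk bell on a black foot, 84 mm across, 61 mm high; origin under its centre.
- comb: Bystander: dark polished cow-horn comb lying flat, 150 x 48 x 8 mm; origin under its middle.
- bead_jar: Bystander: amber glass jar with blue cap, 72 mm across, 100 mm high; origin under its centre.
Mind the look-alikes: they are no part of the job. What is shaped like the rack_yellow but pink is not meant.

How it is judged:
By the outcome, as a careful person would: the job done as asked, in the order asked, and still so for the second after the job is handed in, with the robot touching nothing.
It also fails if it takes over 64 s, if anything falls off the work surface, if the arm or the gripper's body presses on something with over 40 N, if the wrist force passes 120 N, or if a joint passes its speed limit or range.

## Working session

There is one attempt and no reset: what is moved stays moved. The work goes in short steps, Python scripts to look and compute and a tool call to move; the robot and the scene stay as the last step left them, time stands still between calls to the robot, and variables do not carry over. Pictures are saved under pics/ and viewed, at most 10 in all, crops included, and the job is handed in when it is done.

Besides the shell and the picture viewer there is one more tool, called after "Call:" as name([rows], argument=value, ...), one row to a line, values as JSON. arm_command: Moves the arm, as the interface text tells. Shifts and turns lie within -1 to 1; 1 stands for 30 cm of shift or pi/2 rad of turn. Its arguments: {"type":"object","properties":{"rows":{"type":"array"}},"required":["rows"]}

```bash
mkdir -p pics
cat > h.py <<'E'
import numpy as np, cv2, pickle
from plant import monitor, vision, manip
def grab(n,save=None):
    f=vision.grab_frame(n)
    if save: cv2.imwrite('pics/'+save,f['color'][:,:,::-1])
    pickle.dump(f,open(f'{n}.pkl','wb')); return f
def cloud(f):
    h,w=f['z_map'].shape; u,v=np.meshgrid(np.arange(w),np.arange(h))
    K=f['mtx']; d=np.array([f['k1'],0,0,0],float)
    p=cv2.undistortPoints(np.stack([u.ravel(),v.ravel()],1).astype(np.float64)[:,None],K,d)[:,0]
    z=f['z_map'].ravel()[:,None]
    c=np.hstack([p*z,z]); X=(c-np.ravel(f['t']))@f['R']
    X[z[:,0]<=0]=np.nan
    return X.reshape(h,w,3)
E
python3 - <<'E'
from h import *
s=monitor.state(); print(s)
for n in('side','top'):
    f=grab(n,n+'0.png'); print(n,f['mtx'],f['k1'],-f['R'].T@np.ravel(f['t']),f['R'][2])
E
```

```text
{'time': 0.0, 'joint_pos': array([ 1.02702985e+00,  5.33838854e-02,  1.61426309e+00, -1.90206300e-06,
        1.47604392e+00, -1.19024846e-01]), 'joint_vel': array([ 0.00033492, -0.0002611 , -0.00208181, -0.00088801,  0.00221315,
       -0.00143059]), 'joint_efforts': array([-7.11772336e-04, -3.93674898e+01, -3.70174992e+01, -2.16564149e-04,
        7.06241568e-03,  1.18160193e-05]), 'tool_pos': array([0.25724342, 0.56892307, 0.23006475]), 'tool_rot': array([-3.40449303e-04,  2.10777837e-01,  9.77533428e-01, -9.92343250e-04]), 'contact_force': array([-0.0952782 ,  0.06281982, -0.41663   ]), 'ft_torque': array([-0.01417681,  0.00277767, -0.04160379]), 'grasp_force': 0.0, 'gripper_width': 1.0013186855431568}
side [[472.11584227   0.         322.25734784]
 [  0.         472.11584227 197.9354517 ]
 [  0.           0.           1.        ]] 0.0065954141779112525 [ 0.12979296 -1.09577154  0.81018194] [ 0.33033893  0.8046535  -0.49336492]
top [[394.34508612   0.         319.91912774]
 [  0.         394.34508612 203.40988912]
 [  0.           0.           1.        ]] -0.01999204293901099 [ 0.50445555 -0.0239917   1.2552952 ] [ 0.07926998 -0.00871947 -0.99681505]
```

View pics/side0.png

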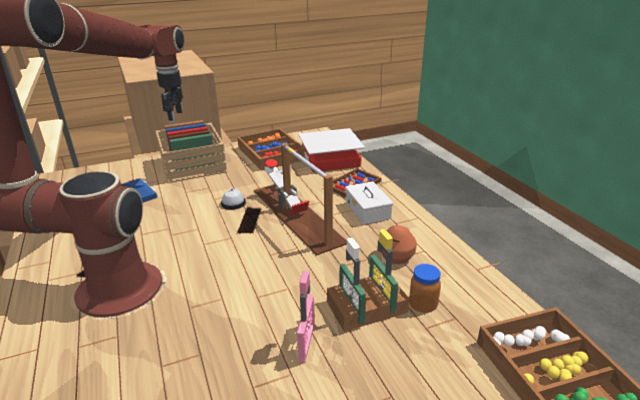

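View pics/top0.png

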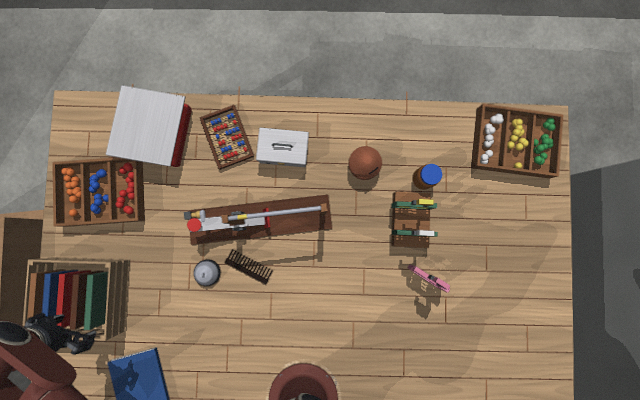

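Side view: the yellow rack is in the far groove (grip at 385,240), the white one nearer (353,248). The red cap is at (271,163) and the rail runs from (287,152) to (328,180). Top view: yellow grip at (427,202), white grip (429,234), cap (194,226), and rail from (232,218) to (324,210). The pink decoy is at (430,280).

Run:
```python
from h import *
C={}
def seg(n,box,lo,hi,zmin,zmax,name):
    f=pickle.load(open(n+'.pkl','rb')); X=cloud(f); hsv=cv2.cvtColor(f['color'],cv2.COLOR_RGB2HSV)
    m=cv2.inRange(hsv,lo,hi)>0; b=np.zeros_like(m); b[box[1]:box[3],box[0]:box[2]]=1
    m&=b&(X[...,2]>zmin)&(X[...,2]<zmax); P=X[m]
    if len(P)<3: print(name,n,'none',len(P));return P
    print(name,n,len(P),'med',np.median(P,0).round(4),'lo',np.percentile(P,3,axis=0).round(4),'hi',np.percentile(P,97,axis=0).round(4)); return P
Y=((20,120,100),(35,255,255))
for n,b in(('top',(385,185,450,215)),('side',(370,225,400,255))):
    P=seg(n,b,*Y,.15,.25,'ygrip')
    Q=P[P[:,2]>.195]
    if len(Q)>5: r=cv2.minAreaRect((Q[:,:2]*1000).astype(np.float32)); print('top face rect',len(Q),r,Q[:,2].mean())
for n,b in(('top',(385,215,450,245)),('side',(340,235,365,262))):
    seg(n,b,(0,0,140),(180,60,255),.15,.25,'wgrip')
G=((45,60,20),(90,255,200))
for n,b in(('top',(385,190,450,215)),('side',(365,250,400,310))):
    P=seg(n,b,*G,.03,.13,'yframe')
    if len(P)>5: print(cv2.fitLine((P[:,:2]).astype(np.float32),cv2.DIST_HUBER,0,.01,.01).ravel())
R=((0,150,120),(6,255,255))
seg('top',(180,215,207,238),*R,.08,.2,'cap'); seg('side',(260,155,282,172),*R,.08,.2,'cap')
for n,b in(('top',(225,195,330,230)),('side',(280,140,335,190))):
    P=seg(n,b,(0,0,60),(180,70,255),.2,.24,'rail')
    if len(P)>5: print(cv2.fitLine(P.astype(np.float32),cv2.DIST_HUBER,0,.005,.01).ravel())
    P=seg(n,b,(18,80,80),(38,255,255),.2,.24,'band')
    P=seg(n,b,(3,60,30),(18,255,255),.222,.24,'posts')
    c=P[:,1]>np.median(P[:,1].mean())
    for k in(c,~c): print('  post',P[k].mean(0).round(4),P[k].min(0).round(4),P[k].max(0).round(4),k.sum())
s=[]
for n in('top','side'):
    f=pickle.load(open(n+'.pkl','rb')); im=f['color'][:,:,::-1]
    s.append(cv2.resize(im[185:250,180:450] if n=='top' else im[130:335,225:445],(800,193) if n=='top' else (430,400),interpolation=cv2.INTER_CUBIC))
o=np.zeros((600,800,3),np.uint8);o[:193]=s[0];o[200:600,:430]=s[1];cv2.imwrite('pics/c1.png',o)
```

```text
ygrip top 78 med [ 0.602  -0.3183  0.2035] lo [ 0.5946 -0.3366  0.1997] hi [ 0.6079 -0.2991  0.2069]
top face rect 77 ((601.1761474609375, -318.3754577636719), (14.025896072387695, 38.591922760009766), 1.672514796257019) 0.2034293904015602
ygrip side 205 med [ 0.5985 -0.3282  0.1959] lo [ 0.5957 -0.3413  0.1759] hi [ 0.609  -0.3023  0.2084]
top face rect 108 ((602.3824462890625, -321.94049072265625), (43.76454544067383, 15.465007781982422), 89.97139739990234) 0.203780859596919
wgrip top 74 med [ 0.517  -0.3187  0.2036] lo [ 0.5113 -0.3374  0.2005] hi [ 0.5243 -0.3     0.2072]
wgrip side 200 med [ 0.5151 -0.3312  0.1985] lo [ 0.5119 -0.3432  0.177 ] hi [ 0.5254 -0.3049  0.2081]
yframe top 142 med [ 0.5991 -0.2917  0.1035] lo [ 0.5945 -0.3742  0.0454] hi [ 0.6072 -0.257   0.1068]
[ 0.04075431  0.9991692   0.60024446 -0.28317174]
yframe side 375 med [ 0.5992 -0.3506  0.0988] lo [ 0.5951 -0.3812  0.0348] hi [ 0.6073 -0.2655  0.1087]
[ 0.00920731  0.9999576   0.59921896 -0.33300292]
cap top 142 med [0.5249 0.3271 0.1193] lo [0.5083 0.311  0.1126] hi [0.5401 0.3426 0.1251]
cap side 75 med 
[... 427 characters left out ...]
2318]
  post [0.5391 0.2098 0.2282] [0.5309 0.2047 0.2242] [0.5493 0.2138 0.2326] 25
  post [ 0.5764 -0.0421  0.2283] [ 0.5664 -0.0494  0.2245] [ 0.5876 -0.0332  0.2321] 51
rail side 196 med [0.5599 0.0653 0.228 ] lo [ 0.5387 -0.0282  0.2213] hi [0.5746 0.2069 0.2321]
[-0.13921818  0.9902564  -0.00324982  0.55890936  0.07394618  0.2275347 ]
band side 22 med [0.5449 0.1694 0.2287] lo [0.5414 0.1576 0.2052] hi [0.552  0.2079 0.2311]
posts side 72 med [ 0.5704 -0.0458  0.2293] lo [ 0.5313 -0.0552  0.2227] hi [0.5871 0.2136 0.2334]
  post [0.5397 0.2067 0.2291] [0.5295 0.1592 0.2227] [0.5541 0.2162 0.2323] 24
  post [ 0.577  -0.0489  0.2289] [ 0.5668 -0.0575  0.2223] [ 0.5901 -0.0383  0.2341] 48
```

View pics/c1.png

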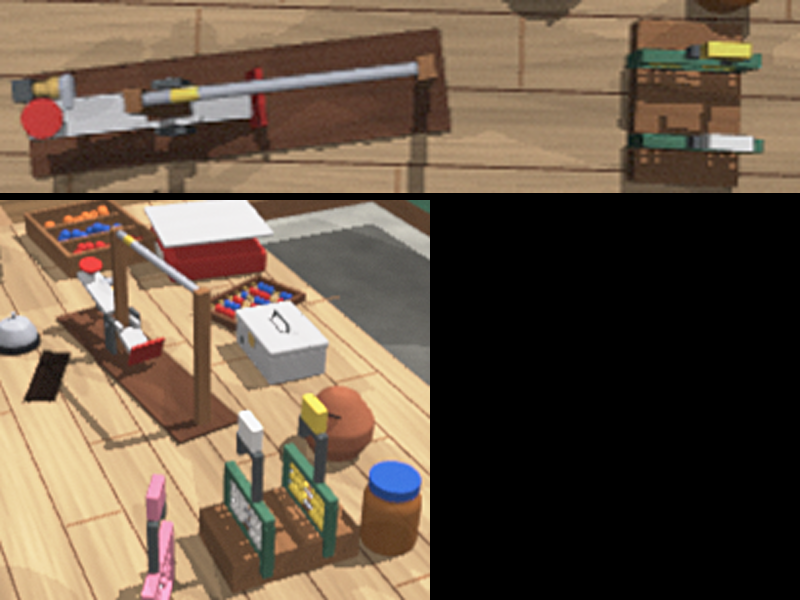

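The crop shows the cap at the left of the rail, with the yellow band just right of the +y post. The crook's dark neck stands under the yellow grip. All heights match the text: grip top 0.204, rail top 0.228. The cap top is about 0.12. Next I check the clutter near the cap and which way the crook opens, and start moving.

Run:
```python
from h import *
for n in('top','side'):
    f=pickle.load(open(n+'.pkl','rb')); X=cloud(f).reshape(-1,3); hsv=cv2.cvtColor(f['color'],cv2.COLOR_RGB2HSV).reshape(-1,3)
    m=(abs(X[:,0]-.6)<.02)&(X[:,1]>-.39)&(X[:,1]<-.25)&(X[:,2]>.115)&(X[:,2]<.17)
    print(n,'crook y hist',np.histogram(X[m,1],bins=np.arange(-.35,-.28,.01)))
    # heights near cap in display frame
    o=np.array([.558,.083]);a=.143
    d=X[:,:2]-o; dx=d[:,0]*np.cos(a)+d[:,1]*np.sin(a); dy=-d[:,0]*np.sin(a)+d[:,1]*np.cos(a)
    for y0 in range(190,310,20):
        r=[]
        for x0 in range(-70,80,20):
            k=(abs(dx*1000-x0)<10)&(abs(dy*1000-y0-10)<10)
            r.append(int(np.nanmax(X[k,2])*1000) if k.sum() else -1)
        print(y0,r)
    h=hsv[:,0]; red=((h<6)|(h>174))&(hsv[:,1]>150)&(abs(dx)<.05)&(dy>.0)&(dy<.07)&(X[:,2]>.03)
    if red.sum(): print('plate',dx[red].mean(),dy[red].mean(),dy[red].min(),dy[red].max(),X[red,2].max())
```

```text
top crook y hist (array([ 3,  7,  0,  0,  0, 10]), array([-0.35, -0.34, -0.33, -0.32, -0.31, -0.3 , -0.29]))
190 [3, 10, 10, 90, 88, 14, 12, 3]
210 [3, 9, 10, 117, 116, 94, 87, 4]
230 [4, 12, 12, 122, 125, 114, 91, 3]
250 [4, 9, 12, 125, 125, 66, 61, 2]
270 [3, 11, 13, 9, -1, 71, 70, 2]
290 [2, 8, 10, 8, 2, 3, 8, 6]
plate -0.0034560396751420605 0.04515991498808242 0.03792589814350635 0.05675044431120197 0.06542368558494273
side crook y hist (array([111,  15,   3,   4,  21,  12]), array([-0.35, -0.34, -0.33, -0.32, -0.31, -0.3 , -0.29]))
190 [4, 13, 15, 87, 92, -1, -1, 0]
210 [7, 11, 13, 122, 120, 97, -1, -1]
230 [5, 14, 15, 130, 126, 123, 65, -1]
250 [5, 12, 16, 129, 129, 11, -1, -1]
270 [5, 13, 13, 14, 14, 17, 73, -1]
290 [4, 6, 11, 11, 12, 8, -1, -1]
plate 0.00024012799958882873 0.04191965280214716 0.03254300956568847 0.05220741194774528 0.06808164375093685
```

Call:
arm_command([
  [85,[0,0,0.3333],[0,0,0]],
  [85,[0,0,0.3333],[0,0,0]],
  [85,[0.4,-1,0.3333],[0,0,-0.7297]],
  [85,[0.4,-1,0.3333],[0,0,-0.7297]],
  [85,[0.4,-1,0.3333],[0,0,-0.7297]],
  [85,[0.4,-1,0.3333],[0,0,-0.7297]],
  [85,[0.4,-1,0.3333],[0,0,-0.7297]],
  [85,[0.4,-1,0.3333],[0,0,-0.7297]],
  [85,[0.4,-1,0.3333],[0,0,-0.7297]],
  [85,[0.4,-1,0.3333],[0,0,-0.7297]],
  [85,[0.4,-1,0.3333],[0,0,-0.7297]],
  [85,[0.4,-1,0.3333],[0,0,-0.7297]],
])

```text
time: 1.1
tool_pos: [0.3781, 0.2679, 0.3311]
tool_rot: [-0.0, 0.709, 0.705, 0.0]
contact_force: [-0.9, 0.4, -0.2]
gripper_width: 0.992
grasp_force: 0.0
```

Call:
arm_command([
  [50,[0.4,-1,0],[0,0,0]],
  [50,[0.4,-1,0],[0,0,0]],
  [50,[0.4,-1,0],[0,0,0]],
  [50,[0.4,-1,0],[0,0,0]],
  [50,[0.4,-1,0],[0,0,0]],
  [50,[0.4,-1,0],[0,0,0]],
  [50,[0.4,-1,0],[0,0,0]],
  [50,[0.4,-1,0],[0,0,0]],
  [50,[0.4,-1,0],[0,0,0]],
])

```text
time: 1.85
tool_pos: [0.4987, -0.0342, 0.33]
tool_rot: [-0.0, 0.708, 0.706, -0.001]
contact_force: [-0.2, 0.4, -0.2]
gripper_width: 0.587
grasp_force: 0.0
```

Call:
arm_command([
  [50,[0.345,-0.963,0],[0,0,0]],
  [50,[0.345,-0.963,0],[0,0,0]],
  [50,[0.345,-0.963,0],[0,0,0]],
  [50,[0.345,-0.963,0],[0,0,0]],
  [50,[0.345,-0.963,0],[0,0,0]],
  [50,[0.345,-0.963,0],[0,0,0]],
  [50,[0.345,-0.963,0],[0,0,0]],
  [50,[0.345,-0.963,0],[0,0,0]],
  [50,[0.345,-0.963,0],[0,0,0]],
  [50,[0.345,-0.963,0],[0,0,0]],
])

```text
time: 2.68
tool_pos: [0.6015, -0.3186, 0.3299]
tool_rot: [-0.001, 0.706, 0.708, 0.0]
contact_force: [-0.1, -1.0, 0.2]
gripper_width: 0.586
grasp_force: 0.0
```

Call:
arm_command([
  [50,[0,0,-0.13],[0,0,0]],
  [50,[0,0,-0.26],[0,0,0]],
  [50,[0,0,-0.37],[0,0,0]],
  [50,[0,0,-0.46],[0,0,0]],
  [50,[0,0,-0.523],[0,0,0]],
  [50,[0,0,-0.523],[0,0,0]],
  [50,[0,0,-0.523],[0,0,0]],
])

```text
time: 3.27
tool_pos: [0.6007, -0.3171, 0.1736]
tool_rot: [-0.001, 0.706, 0.708, -0.0]
contact_force: [1.4, 0.6, 1.5]
gripper_width: 0.586
grasp_force: 0.0
```

Call:
arm_command([
  [5,[0,0,0],[0,0,0]],
  [5,[0,0,0],[0,0,0]],
  [5,[0,0,0],[0,0,0]],
  [5,[0,0,0],[0,0,0]],
  [5,[0,0,0],[0,0,0]],
  [5,[0,0,0],[0,0,0]],
  [5,[0,0,0],[0,0,0]],
  [5,[0,0,0],[0,0,0]],
])

```text
time: 3.93
tool_pos: [0.6023, -0.32, 0.1775]
tool_rot: [0.002, 0.707, 0.707, 0.001]
contact_force: [0.1, 0.6, 5.9]
gripper_width: 0.154
grasp_force: 61.2
```

Call:
arm_command([
  [5,[0,0,0.03],[0,0,0]],
  [5,[0,0,0.06],[0,0,0]],
  [5,[0,0,0.1],[0,0,0]],
  [5,[0,0,0.15],[0,0,0]],
  [5,[0,0,0.22],[0,0,0]],
  [5,[0,0,0.3],[0,0,0]],
  [5,[0,0,0.36],[0,0,0]],
  [5,[0,0,0.4],[0,0,0]],
  [5,[0,0,0.4],[0,0,0]],
  [5,[0,0,0.4],[0,0,0]],
])

```text
time: 4.77
tool_pos: [0.6012, -0.3197, 0.2955]
tool_rot: [0.001, 0.707, 0.707, 0.0]
contact_force: [0.1, -0.0, -2.5]
gripper_width: 0.154
grasp_force: 60.1
```

Run:
```python
from h import *
s=monitor.state(); print(s['tool_pos'],s['tool_rot'],s['contact_force'])
ims=[]
for n in('top','side'):
    f=grab(n); X=cloud(f); hsv=cv2.cvtColor(f['color'],cv2.COLOR_RGB2HSV)
    m=(cv2.inRange(hsv,(45,60,20),(90,255,200))>0)&(abs(X[...,0]-.6)<.04)&(abs(X[...,1]+.32)<.1)&(X[...,2]>.1)
    P=X[m]; print(n,len(P),np.percentile(P,3,axis=0),np.percentile(P,97,axis=0),cv2.fitLine(P[P[:,2]>.2][:,:3].astype(np.float32),cv2.DIST_HUBER,0,.01,.01).ravel() if (P[:,2]>.2).sum()>5 else '')
    im=f['color'][:,:,::-1]; ims.append(cv2.resize(im[150:260,370:480] if n=='top' else im[170:330,300:460],(400,400),interpolation=cv2.INTER_CUBIC))
cv2.imwrite('pics/c2.png',np.hstack(ims))
```

```text
[ 0.60115978 -0.31965562  0.29545988] [6.88494363e-04 7.07192068e-01 7.07021148e-01 3.21916044e-05] [ 0.10429734 -0.0419231  -2.47906052]
top 154 [ 0.59432156 -0.32600067  0.14154446] [ 0.60564116 -0.25671802  0.27341335] [ 0.1370248   0.99011135 -0.03006325  0.60113686 -0.2786291   0.22134677]
side 642 [ 0.59401867 -0.37993142  0.13812215] [ 0.60571955 -0.26623302  0.22396624] [ 0.00132237  0.9995292   0.03065474  0.598355   -0.32842073  0.2181779 ]
```

View pics/c2.png

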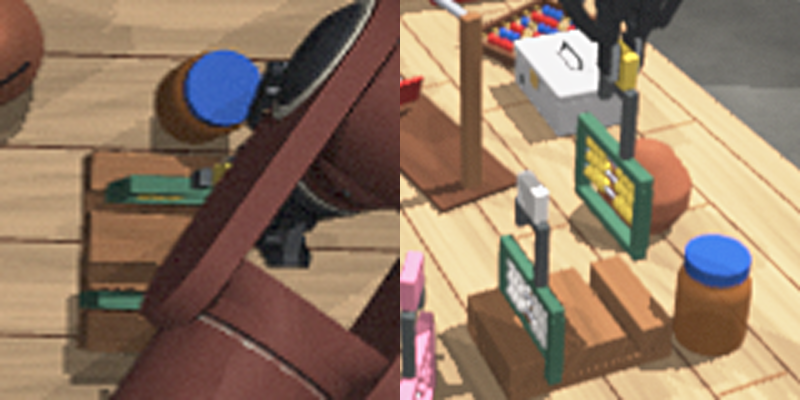

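The rack is out of the groove and hangs straight in the fingers (side crop at 615,150). The white rack is undisturbed. Next I swing around to the robot side of the rail while turning.

Call:
arm_command([
  [5,[0,0.1,0],[0,0,0]],
  [5,[0,0.22,0],[0,0,0]],
  [5,[0,0.34,0],[0,0,0]],
  [5,[0,0.44,0],[0,0,-0.05]],
  [5,[-0.06,0.48,0],[0,0,-0.12]],
  [5,[-0.13,0.5,0],[0,0,-0.19]],
  [5,[-0.2,0.52,0],[0,0,-0.26]],
  [5,[-0.28,0.53,0],[0,0,-0.33]],
  [5,[-0.36,0.54,0],[0,0,-0.4]],
  [5,[-0.43,0.55,0],[0,0,-0.47]],
  [5,[-0.48,0.56,0],[0,0,-0.54]],
  [5,[-0.5,0.567,0],[0,0,-0.6]],
])

```text
time: 5.87
tool_pos: [0.4488, -0.1487, 0.2924]
tool_rot: [-0.001, 0.952, 0.306, -0.001]
contact_force: [0.7, -0.7, -2.2]
gripper_width: 0.152
grasp_force: 59.9
```

Call:
arm_command([
  [5,[0,0.03,0],[0,0,-0.06]],
  [5,[0,0.08,0],[0,0,-0.12]],
  [5,[0,0.15,0],[0,0,-0.18]],
  [5,[0,0.23,0],[0,0,-0.24]],
  [5,[0.02,0.31,0],[0,0,-0.29]],
  [5,[0.04,0.39,0],[0,0,-0.309]],
  [5,[0.06,0.46,0],[0,0,-0.309]],
  [5,[0.08,0.52,0],[0,0,-0.309]],
  [5,[0.087,0.56,0],[0,0,-0.309]],
  [5,[0.087,0.573,0],[0,0,-0.309]],
  [5,[0.087,0.573,-0.05],[0,0,-0.309]],
  [5,[0.087,0.573,-0.067],[0,0,-0.309]],
])

```text
time: 6.87
tool_pos: [0.476, 0.0226, 0.2716]
tool_rot: [-0.0, 0.997, 0.072, -0.002]
contact_force: [-0.9, -0.6, -2.5]
gripper_width: 0.151
grasp_force: 59.8
```

Run:
```python
from h import *
s=monitor.state(); print(s['tool_pos'],s['tool_rot'],s['contact_force'],s['time'])
q=s['tool_rot'];print('tool y yaw',np.degrees(2*np.arctan2(q[2],q[1]))-90)
ims=[]
for n in('top','side'):
    f=grab(n); X=cloud(f); hsv=cv2.cvtColor(f['color'],cv2.COLOR_RGB2HSV)
    m=(cv2.inRange(hsv,(40,60,20),(90,255,200))>0)&(abs(X[...,0]-.476)<.08)&(abs(X[...,1]-.02)<.08)&(X[...,2]>.1)&(X[...,2]<.22)
    P=X[m]
    if len(P)>9: print(n,len(P),np.percentile(P,3,axis=0),np.percentile(P,97,axis=0),cv2.fitLine(P[:,:2].astype(np.float32),cv2.DIST_HUBER,0,.01,.01).ravel())
    im=f['color'][:,:,::-1]; ims.append(cv2.resize(im[150:300,200:350] if n=='top' else im[100:270,210:380],(400,400),interpolation=cv2.INTER_CUBIC))
cv2.imwrite('pics/c3.png',np.hstack(ims))
```

```text
[0.47599686 0.0225744  0.27156338] [-1.24651963e-04  9.97434902e-01  7.15487375e-02 -2.09242950e-03] [-0.86492302 -0.62967293 -2.50898833] 6.8667
tool y yaw -81.79408908166509
top 28 [0.52197071 0.02565153 0.11883935] [0.53423856 0.03732845 0.19931247] [0.821906   0.5696232  0.528372   0.03018775]
side 457 [0.41774522 0.00514365 0.11339426] [0.53159332 0.02826191 0.20075248] [0.98932725 0.14571048 0.5025979  0.01995894]
```

View pics/c3.png

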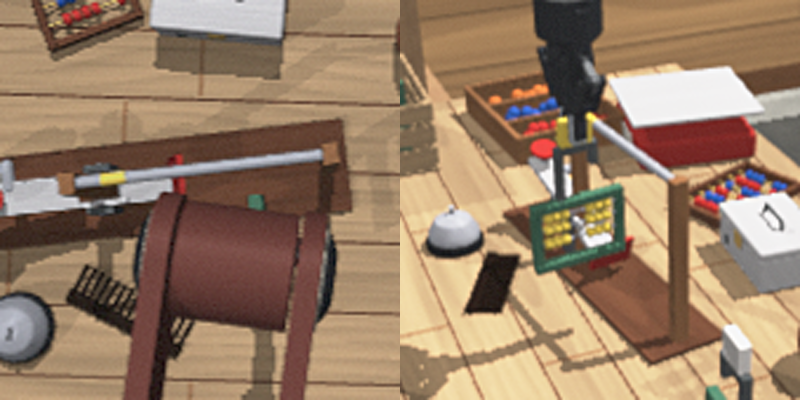

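The rack is aligned with the display (yaw 0.146) in front of the rail and at mouth height. Now I insert it.

Call:
arm_command([
  [5,[0,0,0.01],[0,0,0]],
  [5,[0.04,0.0057,0.012],[0,0,0]],
  [5,[0.08,0.0115,0.012],[0,0,0]],
  [5,[0.12,0.017,0.012],[0,0,0]],
  [5,[0.16,0.023,0.012],[0,0,0]],
  [5,[0.2,0.029,0.012],[0,0,0]],
  [5,[0.24,0.034,0.012],[0,0,0]],
  [5,[0.275,0.0395,0.012],[0,0,0]],
  [5,[0.297,0.0427,0.012],[0,0,0]],
  [5,[0.297,0.0427,0.012],[0,0,0]],
  [5,[0.297,0.0427,0.012],[0,0,0]],
])

```text
time: 7.88
tool_pos: [0.5663, 0.0351, 0.2783]
tool_rot: [0.0, 0.997, 0.071, -0.0]
contact_force: [0.6, -0.5, -2.2]
gripper_width: 0.148
grasp_force: 59.9
```

Run:
```python
from h import *
s=monitor.state(); print(s['tool_pos'],s['contact_force'],s['time'])
f=grab('side'); X=cloud(f); hsv=cv2.cvtColor(f['color'],cv2.COLOR_RGB2HSV)
m=(cv2.inRange(hsv,(40,60,20),(90,255,200))>0)&(abs(X[...,0]-.565)<.08)&(abs(X[...,1]-.03)<.08)&(X[...,2]>.1)&(X[...,2]<.22)
P=X[m]; print(len(P),np.percentile(P,3,axis=0),np.percentile(P,97,axis=0))
cv2.imwrite('pics/c4.png',cv2.resize(f['color'][130:230,240:340,::-1],(500,500),interpolation=cv2.INTER_CUBIC))
```

```text
[0.56631628 0.03505792 0.27827105] [ 0.6358923  -0.53165416 -2.19253961] 7.8833
291 [0.50910912 0.01826196 0.12190745] [0.61989188 0.03721729 0.20887302]
```

View pics/c4.png

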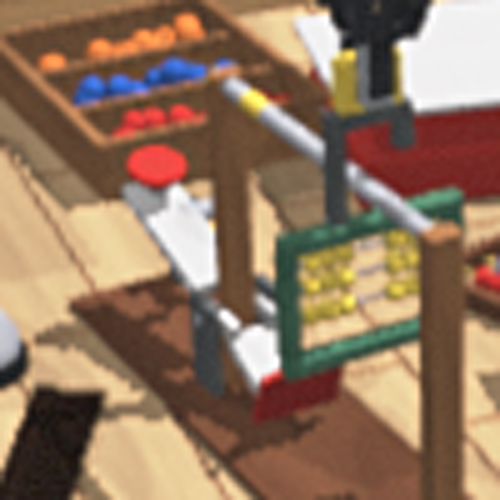

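The crook is around the rail: neck (335,165) on the near side, free leg (402,130) beyond. I lower it to just above the rail and slide.

Call:
arm_command([
  [5,[0,0,-0.03],[0,0,0]],
  [5,[0,0,-0.06],[0,0,0]],
  [5,[0,0,-0.085],[0,0,0]],
  [5,[0,0,-0.1],[0,0,0]],
  [5,[0,0,-0.11],[0,0,0]],
  [5,[0,0,-0.11],[0,0,0]],
  [5,[0,0,-0.11],[0,0,0]],
])

```text
time: 8.52
tool_pos: [0.5662, 0.0354, 0.2447]
tool_rot: [-0.0, 0.997, 0.071, -0.0]
contact_force: [1.0, -0.0, -0.8]
gripper_width: 0.154
grasp_force: 60.0
```

Call:
arm_command([
  [5,[-0.0045,0.03,0],[0,0,0]],
  [5,[-0.0105,0.07,0],[0,0,0]],
  [5,[-0.018,0.12,0],[0,0,0]],
  [5,[-0.0255,0.17,0],[0,0,0]],
  [5,[-0.033,0.22,0],[0,0,0]],
  [5,[-0.0405,0.27,0],[0,0,0]],
  [5,[-0.048,0.32,0],[0,0,0]],
  [5,[-0.0555,0.37,0],[0,0,0]],
  [5,[-0.062,0.415,0],[0,0,0]],
  [5,[-0.067,0.446,0],[0,0,0]],
  [5,[-0.067,0.446,0],[0,0,0]],
  [5,[-0.067,0.446,0],[0,0,0]],
])

```text
time: 9.52
tool_pos: [0.5461, 0.1696, 0.245]
tool_rot: [0.0, 0.997, 0.072, 0.0]
contact_force: [0.9, 0.9, -2.8]
gripper_width: 0.149
grasp_force: 59.9
```

Run:
```python
from h import *
s=monitor.state(); print(s['tool_pos'],s['contact_force'],s['time'])
f=grab('side'); X=cloud(f); hsv=cv2.cvtColor(f['color'],cv2.COLOR_RGB2HSV)
m=(cv2.inRange(hsv,(40,60,20),(90,255,200))>0)&(abs(X[...,0]-.546)<.08)&(abs(X[...,1]-.17)<.08)&(X[...,2]>.04)&(X[...,2]<.22)
P=X[m]; print(len(P),np.percentile(P,3,axis=0),np.percentile(P,97,axis=0),cv2.fitLine(P[:,:2].astype(np.float32),cv2.DIST_HUBER,0,.01,.01).ravel())
t=grab('top')
a=cv2.resize(f['color'][120:220,230:330,::-1],(400,400),interpolation=cv2.INTER_CUBIC)
b=cv2.resize(t['color'][170:250,190:290,::-1],(400,320),interpolation=cv2.INTER_CUBIC)
cv2.imwrite('pics/c5.png',np.hstack([a,np.pad(b,((0,80),(0,0),(0,0)))]))
```

```text
[0.54608919 0.16962742 0.24503523] [ 0.94682251  0.88115905 -2.80874269] 9.5167
324 [0.4890503  0.15234656 0.08788203] [0.60099835 0.17586854 0.17534707] [0.99237216 0.12327826 0.5393715  0.16180778]
```

View pics/c5.png

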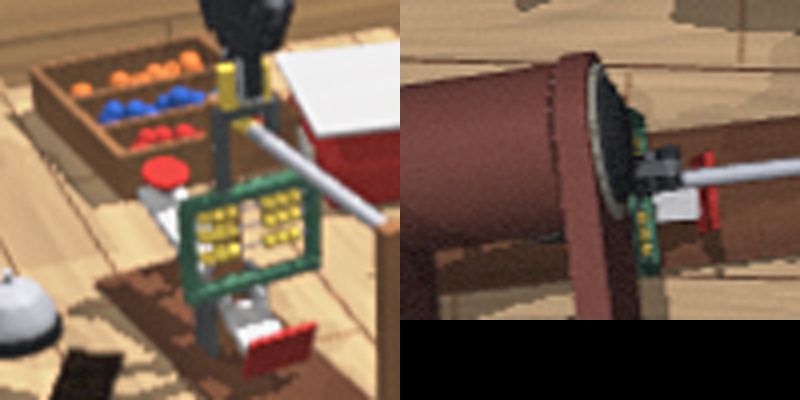

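The crook is over the band: a yellow sliver shows at (243,124) on the near side of the hook, and the frame is clear past the plate. I lower it onto the rail.

Call:
arm_command([
  [5,[0,0,-0.005],[0,0,0]],
  [5,[0,0,-0.008],[0,0,0]],
  [5,[0,0,-0.008],[0,0,0]],
  [5,[0,0,-0.008],[0,0,0]],
])

```text
time: 9.95
tool_pos: [0.5463, 0.1687, 0.2425]
tool_rot: [0.0, 0.997, 0.071, 0.0]
contact_force: [0.5, -0.7, -2.3]
gripper_width: 0.151
grasp_force: 60.1
```

Run:
```python
from h import *
s=monitor.state(); print(s['tool_pos'],s['contact_force'],s['ft_torque'],s['time'])
f=pickle.load(open('side.pkl','rb')); X=cloud(f); hsv=cv2.cvtColor(f['color'],cv2.COLOR_RGB2HSV)
# band sliver and crook in display frame
o=np.array([.558,.083]);a=.143
d=X[...,:2]-o; dx=d[...,0]*np.cos(a)+d[...,1]*np.sin(a); dy=-d[...,0]*np.sin(a)+d[...,1]*np.cos(a)
Y=cv2.inRange(hsv,(20,100,80),(35,255,255))>0
m=Y&(abs(dx)<.012)&(X[...,2]>.21)&(X[...,2]<.235)&(dy>.05)&(dy<.12); print('band',m.sum(),dy[m].min() if m.sum() else 0,dy[m].max() if m.sum() else 0)
g=Y&(abs(dx)<.03)&(X[...,2]>.243)&(X[...,2]<.29)&(dy>.05)&(dy<.13); print('grip',g.sum(),np.percentile(dy[g],[3,20,50,97]) if g.sum() else 0)
h=(abs(dx)>.015)&(abs(dx)<.03)&(X[...,2]>.2)&(X[...,2]<.235)&(dy>.05)&(dy<.115); print('crook',h.sum(),np.percentile(dy[h],[3,20,50,97]) if h.sum() else 0)
```

```text
[0.54629743 0.16868438 0.24249413] [ 0.47076141 -0.72524959 -2.34225937] [-0.0224206   0.01943702 -0.01559138] 9.95
band 14 0.0734265121908149 0.11611357814826195
grip 72 [0.06548956 0.07771528 0.08113096 0.09414228]
crook 70 [0.07637729 0.07893266 0.0816297  0.09298105]
```

Call:
arm_command([
  [5,[0,0,-0.003],[0,0,0]],
  [5,[0,0,-0.005],[0,0,0]],
  [5,[0,0,-0.005],[0,0,0]],
  [5,[0,0,-0.005],[0,0,0]],
])

```text
time: 10.28
tool_pos: [0.5464, 0.1688, 0.2423]
tool_rot: [0.0, 0.997, 0.071, 0.0]
contact_force: [-3.1, -2.5, 6.7]
gripper_width: 0.156
grasp_force: 61.0
```

Call:
arm_command([
  [5,[0,0,-0.003],[0,0,0]],
  [5,[0,0,-0.005],[0,0,0]],
  [5,[0,0,-0.005],[0,0,0]],
  [5,[0,0,-0.005],[0,0,0]],
])

```text
time: 10.62
tool_pos: [0.5465, 0.1688, 0.2422]
tool_rot: [0.0, 0.997, 0.071, 0.001]
contact_force: [-5.0, -2.9, 10.1]
gripper_width: 0.152
grasp_force: 61.7
```

Contact reached. I ease off a little, release and rise.

Call:
arm_command([
  [5,[0,0,0.007],[0,0,0]],
  [5,[0,0,0.007],[0,0,0]],
  [5,[0,0,0.007],[0,0,0]],
  [16,[0,0,0.007],[0,0,0]],
  [20,[0,0,0.007],[0,0,0]],
  [28,[0,0,0.007],[0,0,0]],
  [36,[0,0,0.007],[0,0,0]],
  [36,[0,0,0.007],[0,0,0]],
  [36,[0,0,0.007],[0,0,0]],
])

```text
time: 11.37
tool_pos: [0.5461, 0.1692, 0.2413]
tool_rot: [-0.0, 0.997, 0.071, -0.0]
contact_force: [0.2, 0.8, -0.2]
gripper_width: 0.421
grasp_force: 0.0
```

Call:
arm_command([
  [36,[0,0,0.04],[0,0,0]],
  [36,[0,0,0.12],[0,0,0]],
  [36,[0,0,0.22],[0,0,0]],
  [36,[0,0,0.32],[0,0,0]],
  [36,[0,0,0.4],[0,0,0]],
  [0,[-0.05,0.1,0.4],[0,0,0]],
  [0,[-0.06,0.3,0.4],[0,0,0]],
  [0,[-0.07,0.4,0.4],[0,0,0]],
  [0,[-0.072,0.51,0.4],[0,0,0]],
  [0,[-0.072,0.525,0.4],[0,0,0]],
  [0,[-0.072,0.525,0.4],[0,0,0]],
])

```text
time: 12.28
tool_pos: [0.524, 0.3287, 0.3621]
tool_rot: [-0.0, 0.997, 0.073, 0.0]
contact_force: [-0.2, -0.6, 0.2]
gripper_width: -0.001
grasp_force: 0.0
```

```bash
cat > chk.py <<'E'
from h import *
import sys
s=monitor.state(); print(s['tool_pos'],s['contact_force'],s['gripper_width'],s['time'])
f=grab('side'); t=grab('top')
o=np.array([.558,.083]);a=.143
for n,g in(('side',f),('top',t)):
    X=cloud(g); hsv=cv2.cvtColor(g['color'],cv2.COLOR_RGB2HSV)
    d=X[...,:2]-o; dx=d[...,0]*np.cos(a)+d[...,1]*np.sin(a); dy=-d[...,0]*np.sin(a)+d[...,1]*np.cos(a); D=np.dstack([dx,dy,X[...,2]])
    Y=cv2.inRange(hsv,(20,100,80),(35,255,255))>0
    R=cv2.inRange(hsv,(0,150,110),(6,255,255))>0
    def st(k,m): 
        P=D[m]; print(n,k,len(P),*( [np.percentile(P,q,axis=0).round(4) for q in(3,50,97)] if len(P) else []))
    st('frame',(cv2.inRange(hsv,(40,60,20),(90,255,200))>0)&(abs(dx)<.08)&(abs(dy-.085)<.04)&(X[...,2]>.04))
    st('grip',Y&(abs(dx)<.04)&(X[...,2]>.24)&(abs(dy-.085)<.04))
    st('band',Y&(abs(dx)<.012)&(X[...,2]>.215)&(X[...,2]<.234)&(abs(dy-.085)<.03))
    st('plate',R&(abs(dx)<.05)&(abs(dy-.04)<.03)&(X[...,2]>.03))
    st('cap',R&(abs(dx)<.05)&(abs(dy-.25)<.04)&(X[...,2]>.03))
A=cv2.resize(f['color'][120:220,230:330,::-1],(400,400),interpolation=cv2.INTER_CUBIC)
b=cv2.resize(t['color'][170:250,190:290,::-1],(400,320),interpolation=cv2.INTER_CUBIC)
cv2.imwrite('pics/'+sys.argv[1],np.hstack([A,np.pad(b,((0,80),(0,0),(0,0)))]))
E
python3 chk.py c6.png
```

```text
[0.52404144 0.32870712 0.36210981] [-0.16574102 -0.59777173  0.15884128] -0.0008862779911679064 12.2833
side frame 329 [-0.0556  0.0756  0.0851] [-0.0082  0.0806  0.1249] [0.0586 0.0893 0.1723]
side grip 144 [-0.0175  0.0761  0.2413] [-2.000e-04  8.070e-02  2.583e-01] [0.0195 0.0901 0.2729]
side band 10 [-0.0044  0.0722  0.222 ] [-0.0024  0.0794  0.2279] [0.003  0.0911 0.2301]
side plate 25 [-0.0231  0.0296  0.0592] [0.0036 0.036  0.0638] [0.0266 0.0388 0.0679]
side cap 75 [-0.016   0.2235  0.1156] [0.0017 0.2421 0.1223] [0.0173 0.2625 0.1273]
top frame 232 [-0.0538  0.0822  0.0842] [-0.0016  0.085   0.1662] [0.0588 0.0923 0.172 ]
top grip 109 [-0.0171  0.0822  0.244 ] [0.0024 0.0871 0.2679] [0.02   0.0954 0.2704]
top band 14 [-0.0039  0.0774  0.2218] [0.0014 0.0806 0.226 ] [0.0069 0.0833 0.2311]
top plate 28 [-0.0262  0.0379  0.0535] [-0.0074  0.0411  0.0626] [0.0292 0.0465 0.0665]
top cap 142 [-0.0151  0.2311  0.1136] [0.0013 0.247  0.1193] [0.0177 0.2621 0.1248]
```

View pics/c6.png

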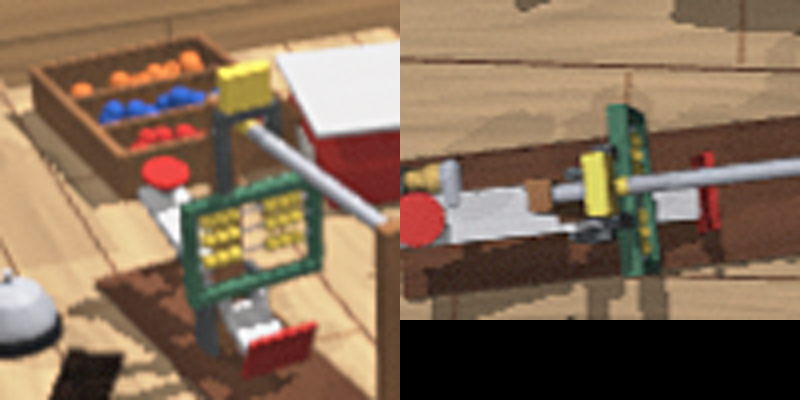

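The rack hangs straight and centred: frame top at 0.172, and the band sliver on the near side puts the crook centre at display y about 0.087, equal to the measured band centre. Now I descend above the cap with the fingers shut.

Call:
arm_command([
  [0,[0,-0.009,-0.13],[0,0,0]],
  [0,[0,-0.009,-0.26],[0,0,0]],
  [0,[0,-0.009,-0.39],[0,0,0]],
  [0,[0,-0.009,-0.52],[0,0,0]],
  [0,[0,-0.009,-0.63],[0,0,0]],
  [0,[0,-0.009,-0.7],[0,0,0]],
  [0,[0,-0.009,-0.735],[0,0,0]],
  [0,[0,-0.009,-0.735],[0,0,0]],
  [0,[0,-0.009,-0.735],[0,0,0]],
])

```text
time: 13.13
tool_pos: [0.5254, 0.3232, 0.1422]
tool_rot: [-0.0, 0.998, 0.071, 0.001]
contact_force: [-0.8, -0.4, -0.0]
gripper_width: -0.001
grasp_force: 0.0
```

Call:
arm_command([
  [0,[0,0,-0.01],[0,0,0]],
  [0,[0,0,-0.02],[0,0,0]],
  [0,[0,0,-0.027],[0,0,0]],
  [0,[0,0,-0.027],[0,0,0]],
])

```text
time: 13.47
tool_pos: [0.5248, 0.3241, 0.1335]
tool_rot: [-0.0, 0.997, 0.071, 0.0]
contact_force: [-0.5, -0.2, 0.1]
gripper_width: -0.0
grasp_force: 0.0
```

Call:
arm_command([
  [0,[0,0,-0.007],[0,0,0]],
  [0,[0,0,-0.013],[0,0,0]],
  [0,[0,0,-0.013],[0,0,0]],
])

```text
time: 13.72
tool_pos: [0.5243, 0.3239, 0.1286]
tool_rot: [0.0, 0.997, 0.071, -0.0]
contact_force: [-0.1, -0.1, -0.2]
gripper_width: -0.0
grasp_force: 0.0
```

Call:
arm_command([
  [0,[0,0,-0.007],[0,0,0]],
  [0,[0,0,-0.013],[0,0,0]],
  [0,[0,0,-0.013],[0,0,0]],
])

```text
time: 13.97
tool_pos: [0.5243, 0.3238, 0.1246]
tool_rot: [0.0, 0.997, 0.071, -0.0]
contact_force: [-0.2, 0.1, -0.2]
gripper_width: 0.001
grasp_force: 0.0
```

Call:
arm_command([
  [0,[0,0.004,-0.004],[0,0,0]],
  [0,[0,0.007,-0.007],[0,0,0]],
  [0,[0,0.007,-0.007],[0,0,0]],
])

```text
time: 14.22
tool_pos: [0.5244, 0.3262, 0.1228]
tool_rot: [0.0, 0.997, 0.071, -0.0]
contact_force: [-0.3, -0.1, 0.6]
gripper_width: -0.005
grasp_force: 0.0
```

Call:
arm_command([
  [0,[0,0,-0.004],[0,0,0]],
  [0,[0,0,-0.007],[0,0,0]],
  [0,[0,0,-0.007],[0,0,0]],
])

```text
time: 14.47
tool_pos: [0.5248, 0.3264, 0.1213]
tool_rot: [-0.0, 0.997, 0.071, 0.0]
contact_force: [-1.3, 0.9, 1.4]
gripper_width: -0.002
grasp_force: 0.9
```

Call:
arm_command([
  [0,[0,0,-0.004],[0,0,0]],
  [0,[0,0,-0.007],[0,0,0]],
  [0,[0,0,-0.007],[0,0,0]],
])

```text
time: 14.72
tool_pos: [0.5248, 0.3262, 0.119]
tool_rot: [-0.0, 0.997, 0.071, 0.0]
contact_force: [0.1, 0.2, 1.5]
gripper_width: 0.002
grasp_force: 1.0
```

Call:
arm_command([
  [0,[0,0,-0.004],[0,0,0]],
  [0,[0,0,-0.007],[0,0,0]],
  [0,[0,0,-0.007],[0,0,0]],
])

```text
time: 14.97
tool_pos: [0.5246, 0.326, 0.1166]
tool_rot: [-0.0, 0.997, 0.071, 0.0]
contact_force: [-0.3, 1.6, 2.0]
gripper_width: 0.001
grasp_force: 1.0
```

Call:
arm_command([
  [0,[-0.0005,0.004,-0.01],[0,0,0]],
  [0,[-0.001,0.008,-0.02],[0,0,0]],
  [0,[-0.0015,0.012,-0.03],[0,0,0]],
  [0,[-0.002,0.016,-0.04],[0,0,0]],
  [0,[-0.003,0.02,-0.05],[0,0,0]],
  [0,[-0.003,0.02,-0.05],[0,0,0]],
])

```text
time: 15.47
tool_pos: [0.5234, 0.332, 0.1008]
tool_rot: [0.0, 0.997, 0.071, -0.0]
contact_force: [1.5, 1.4, 2.3]
gripper_width: -0.002
grasp_force: 1.1
```

Call:
arm_command([
  [0,[-0.0003,0.002,-0.005],[0,0,0]],
  [0,[-0.0006,0.004,-0.01],[0,0,0]],
  [0,[-0.0006,0.004,-0.01],[0,0,0]],
])

```text
time: 15.72
tool_pos: [0.5233, 0.3329, 0.0982]
tool_rot: [0.0, 0.997, 0.071, -0.0]
contact_force: [0.7, -1.1, 2.3]
gripper_width: -0.005
grasp_force: 0.9
```

Call:
arm_command([
  [0,[-0.0003,0.002,-0.005],[0,0,0]],
  [0,[-0.0006,0.003,-0.01],[0,0,0]],
  [0,[-0.0006,0.003,-0.01],[0,0,0]],
])

```text
time: 15.97
tool_pos: [0.5234, 0.3339, 0.0958]
tool_rot: [0.0, 0.997, 0.071, -0.0]
contact_force: [-0.7, -2.5, 2.7]
gripper_width: 0.001
grasp_force: 1.6
```

Call:
arm_command([
  [0,[-0.0003,0.001,-0.005],[0,0,0]],
  [0,[-0.0004,0.002,-0.01],[0,0,0]],
  [0,[-0.0004,0.002,-0.01],[0,0,0]],
])

```text
time: 16.22
tool_pos: [0.5235, 0.3345, 0.0939]
tool_rot: [0.0, 0.997, 0.071, 0.0]
contact_force: [-2.4, -3.3, 7.4]
gripper_width: 0.0
grasp_force: 3.9
```

Call:
arm_command([
  [0,[-0.0003,0.001,-0.005],[0,0,0]],
  [0,[-0.0004,0.002,-0.01],[0,0,0]],
  [0,[-0.0004,0.002,-0.01],[0,0,0]],
])

```text
time: 16.47
tool_pos: [0.5233, 0.3353, 0.0907]
tool_rot: [0.0, 0.997, 0.071, 0.0]
contact_force: [-1.1, -2.1, 5.9]
gripper_width: -0.001
grasp_force: 3.1
```

Call:
arm_command([
  [0,[-0.0003,0.001,-0.005],[0,0,0]],
  [0,[-0.0004,0.002,-0.01],[0,0,0]],
  [0,[-0.0004,0.002,-0.01],[0,0,0]],
])

```text
time: 16.72
tool_pos: [0.5232, 0.3361, 0.0873]
tool_rot: [-0.0, 0.997, 0.071, 0.0]
contact_force: [-1.5, -0.8, 4.4]
gripper_width: -0.003
grasp_force: 2.1
```

Call:
arm_command([
  [0,[-0.0003,0.001,-0.005],[0,0,0]],
  [0,[-0.0004,0.002,-0.008],[0,0,0]],
  [0,[-0.0004,0.002,-0.008],[0,0,0]],
])

```text
time: 16.97
tool_pos: [0.523, 0.3367, 0.0843]
tool_rot: [-0.0, 0.997, 0.071, 0.0]
contact_force: [0.1, -0.6, 1.9]
gripper_width: 0.001
grasp_force: 1.2
```

Call:
arm_command([
  [0,[0,0.001,-0.005],[0,0,0]],
  [0,[0,0.001,-0.008],[0,0,0]],
  [0,[0,0.001,-0.008],[0,0,0]],
])

```text
time: 17.22
tool_pos: [0.5224, 0.3369, 0.0812]
tool_rot: [-0.0, 0.997, 0.071, -0.0]
contact_force: [0.7, 0.2, -0.1]
gripper_width: -0.002
grasp_force: 0.2
```

Call:
arm_command([
  [0,[0,0.001,-0.004],[0,0,0]],
  [0,[0,0.001,-0.007],[0,0,0]],
  [0,[0,0.001,-0.007],[0,0,0]],
])

```text
time: 17.47
tool_pos: [0.5221, 0.3369, 0.0789]
tool_rot: [0.0, 0.997, 0.071, -0.001]
contact_force: [0.6, 0.5, 0.4]
gripper_width: -0.007
grasp_force: 0.0
```

Call:
arm_command([
  [0,[0,0.001,-0.004],[0,0,0]],
  [0,[0,0.001,-0.007],[0,0,0]],
  [0,[0,0.001,-0.007],[0,0,0]],
])

```text
time: 17.72
tool_pos: [0.5225, 0.3373, 0.0773]
tool_rot: [0.0, 0.997, 0.071, -0.0]
contact_force: [-0.2, -0.2, -0.2]
gripper_width: 0.003
grasp_force: 0.0
```

The force dropped to zero, so the lever snapped away from the finger. I rise and verify.

Call:
arm_command([
  [0,[0,0,0.05],[0,0,0]],
  [0,[0,0,0.15],[0,0,0]],
  [0,[0,0,0.28],[0,0,0]],
  [0,[0,0,0.41],[0,0,0]],
  [0,[0,0,0.54],[0,0,0]],
  [0,[-0.02,0.1,0.66],[0,0,0]],
  [0,[-0.05,0.2,0.74],[0,0,0]],
  [0,[-0.1,0.33,0.8],[0,0,0]],
  [0,[-0.15,0.45,0.8],[0,0,0]],
  [0,[-0.18,0.5,0.8],[0,0,0]],
  [0,[-0.18,0.5,0.8],[0,0,0]],
  [0,[-0.18,0.5,0.8],[0,0,0]],
])

```text
time: 18.72
tool_pos: [0.4681, 0.4882, 0.3174]
tool_rot: [0.0, 0.997, 0.072, -0.0]
contact_force: [-0.3, -0.9, 0.3]
gripper_width: 0.002
grasp_force: 0.0
```

```bash
python3 chk.py c7.png
```

```text
[0.46810202 0.48817197 0.31743403] [-0.25346393 -0.88520859  0.25915053] 0.0017389795295639156 18.7167
side frame 331 [-0.0559  0.0747  0.0849] [-0.0088  0.0805  0.1283] [0.0583 0.0897 0.173 ]
side grip 144 [-0.0173  0.0755  0.2413] [0.0006 0.0802 0.2588] [0.0213 0.0881 0.2731]
side band 10 [-0.0039  0.0691  0.2205] [-0.0011  0.0819  0.2261] [0.0025 0.0919 0.2316]
side plate 202 [-0.0249  0.0391  0.0593] [0.0001 0.0433 0.0832] [0.026  0.0488 0.1023]
side cap 39 [-0.0162  0.2385  0.0698] [0.0005 0.2504 0.073 ] [0.0167 0.2702 0.0774]
top frame 237 [-0.0538  0.0821  0.0848] [-0.0035  0.0849  0.1662] [0.0588 0.093  0.1727]
top grip 108 [-0.017   0.0823  0.2451] [0.0018 0.0872 0.268 ] [0.0203 0.0951 0.2719]
top band 14 [-0.0038  0.0772  0.2214] [0.0014 0.0809 0.2259] [0.0069 0.0836 0.2293]
top plate 30 [-0.0257  0.0461  0.0826] [-0.008   0.0469  0.0968] [0.0307 0.0513 0.1016]
top cap 120 [-0.0149  0.2436  0.0642] [0.0013 0.2596 0.0692] [0.0176 0.2762 0.0738]
```

View pics/c7.png

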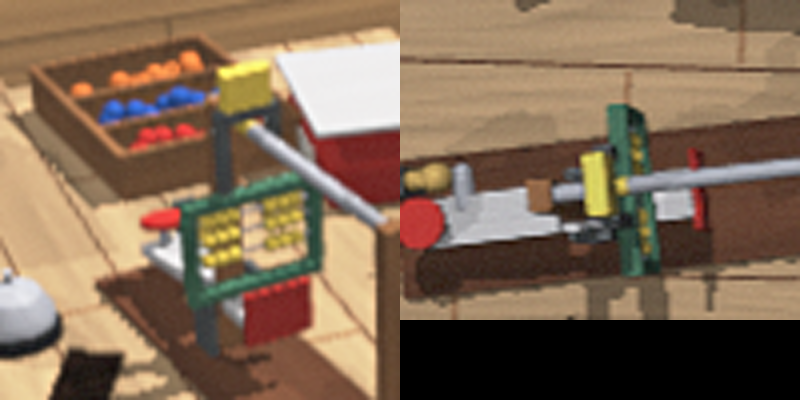

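The plate is up (top at 0.102), the cap is latched low (about 0.071), and the rack still hangs straight on the band. I'm handing it in.

```bash
python3 -c "
from plant import manip; print(manip.job_done())"
```

```text
the job is handed in; nothing more can be done
None
```

The job is handed in: the yellow rack hangs straight with its hook on the yellow band (within about 1–2 mm by camera), the keeper is latched with its plate up at about 102 mm, and the other goods were left alone.

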